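Set a bottle cap for the steriliser

ROBOT

A 6-joint arm with a two-finger parallel gripper is mounted at the origin on the work surface. World frame = base frame: x ahead of the robot, y to its left, z up, the work surface at z = 0. Lengths are in mm, angles in rad, forces in N, time in s.
With the tool pointing down it reaches from about 275 to 750 mm from the base axis. Payload 10.2 kg.
Tool frame: the origin (TCP) lies midway between the tips of the shut fingers; the grasp point (between the pads) lies 19 mm behind it; x points along the fingers, y is the direction in which the jaws open and shut, and the axes are right-handed (so a half turn about x gives the same grasp; the last joint's range is limited). The gripper opens to 85 mm and grips with 20 to 120 N. Pads are 22 mm wide; open, the fingers measure 114 mm over their backs; the gripper's body (76 mm by 85 mm) begins 54 mm behind the grasp point. The pads swing forward as they close: fully open they stand 13 mm farther back than shut.
Start: joints at [1.013, 0.313, 1.498, -0, 1.331, -0.223], TCP at [172.517, 495.852, 231.294] pointing down, gripper open.
Joint ranges: [-2.94, 2.94], [-0.97, 2.17], [0.19, 2.56], [-1.23, 4.37], [0.02, 3.11], [-2.88, 2.88]. Speed limits (rad/s): [2.39, 2.39, 3.01, 3.14, 3.14, 3.14].

INTERFACE

Orientations are given as a unit quaternion [w, x, y, z].
In Python, from rig import sense, capture, get_calibration, finish_job gives the robot as it stands.
- The arm moves only by the tool jog_arm, never from a script. Its argument "increments" is a list of rows, each an object of numbers: "rx", "ry", "rz": the turn, a rotation vector about the tool's x, y, z in rad; "x", "y", "z": the shift along the tool's x, y, z in mm; "hand": the finger opening in mm, from 0 to 85.4. A call has 1 to 5 rows; each row shifts and turns the commanded pose from where the row before left it, along the tool's axes as they then stand; what a row does not reach is not made up. A row lasts 1/8 s, in which the tool goes at most 62.5 mm and 10.7 degrees, less where a joint would pass 70% of its speed; a pose out of reach is approached as far as the arm can. A call with a gripper value outside its range is refused whole. The fingers move at their own pace and stop on an object; "force" is the grip in N (left out, the last holds). Time passes only in rows, so rows that do not move let the fingers close. It gives the time, the measured TCP pose, the force and the opening at its end, in the units of the state.
- sense(): the state, without advancing time (a new reading comes with each control period).
- capture(name): name is "scene" or "top" or "wrist"; returns the picture (480x640x3 uint8, red, green, blue); there is no depth.
- get_calibration(name): a dict with "camera_matrix" (3x3 intrinsics, pixels), "R" (3x3) and "t" (3): a world point X has camera coordinates R X + t; the wrist camera has in their place "T_tool_cam" (4x4, takes a point from camera to tool coordinates, whose origin is the TCP and whose axes are the tool frame's). Camera axes: x right, y down, z forward; pixel columns grow to the right and rows downward; lengths in mm; the calibration is good to about 2 mm. A picture is of the moment at which its call begins: read the wrist's pose just before it. get_calibration takes no time and is no camera call.
- finish_job(): hands the job in, once; it reports no verdict.
The state is a dict: "time_s": time; "joints": joint angles; "dq": joint speeds; "tau": joint torques, N m; "eef_pos": TCP position; "ee_rot": TCP orientation; "force": force on the tool from outside, world axes, zero at the start; "wrist_torque": the same for the moment, N m; "grip_width": opening from 0.0 (shut) to 1.0 (fully open).
Only numpy, scipy, OpenCV 4.12 (cv2) and the standard library are available. Lean on these libraries where they do the work, as an engineer would, in place of code of your own. Each camera call takes 0.05 s, during which the arm holds its last target.

TASK

The square glass bottles in the steel rack are going into the steam steriliser. One of them has its black cap only started on the thread and no tape over it: screw that cap down clockwise until it bottoms out, then back it off a quarter turn so that the bottle can vent, and keep hold of the cap right there while I tape it: finish with the fingers still gripping the cap. Leave the bottle standing home in its well, and do not disturb the other bottles, the beaker or the roll of tape.

Things in the scene. Friction and masses are not known exactly. Their poses are not given: they have to be found in the camera images.
- cap: Black ribbed screw cap to be set: 44 mm across, 26 mm tall, 25 g, the only cap without tape. Origin on its axis at its underside, z up; it turns with the cap. Stays coaxial with the bottle on a right-handed thread: clockwise from above goes down, 4.2 mm a turn (0.67 mm per rad). Bottomed out, its underside is 112 mm above the bottle's underside.
- cap_top (a point): Point on the cap's axis in the middle of its flat top, 26 mm above the cap's origin.
- cap_turn (a joint): Turn of the cap on the bottle's thread, rad: 0 = bottomed out on a hard stop, grows anticlockwise from above (backing off), 1.571 = a quarter turn off. Starts at 4.0 to 6.3 (two thirds to one full turn to go) and stops at 6.9, so the cap cannot come off. Thread drag about 0.06 N m; it stays where it is left.
- bottle: The bottle under this cap: amber glass, 64 mm square, about 0.28 kg, loose in any one of the rack's wells, which keeps it from turning bar a few degrees of play. Origin mid underside, z up. Square body 86 mm tall, shoulder sloping in to a 33 mm neck from 102 mm up, mouth at 136 mm: fingertips may reach a few mm below the cap.
- rack: Fixed strip-steel rack, 82 mm (x) by 336 mm (y), 65 mm tall, with three square wells 66 mm wide in a row along its y, 105 mm centre to centre; floor 4 mm thick. Origin in the middle of its underside. Seated bottles have their underside 4 mm above it.
- bottle_taped: Bystander: a like bottle in another well, its cap already set and with a pale strip of tape over it. Origin in the middle of its underside; 138 mm tall.
- bottle_open: Bystander: a like bottle in another well, without a cap. Origin in the middle of its underside; 136 mm tall.
- beaker: Bystander: empty glass beaker, 71 mm across at the rim, 93 mm tall, standing beyond the rack. Origin in the middle of its underside.
- tape_roll: Bystander: roll of pale tape lying flat beyond the rack, 96 mm across, 19 mm high. Origin in the middle of its underside.
Mind the look-alikes: they are no part of the job. Leave any yellow look-alike of the bottle alone.

How it is judged:
By the outcome, as a careful person would: the job done as asked, in the order asked, and still so for the second after the job is handed in, while the arm keeps its last pose, push and grip.
It also fails if it takes over 64 s, if anything falls off the work surface, if the arm or the gripper's body presses on something with over 40 N, if the wrist force passes 120 N, or if a joint passes its speed limit or range.

## Working session

There is one attempt and no reset: what is moved stays moved. The work goes in short steps, Python scripts to look and compute and a tool call to move; the robot and the scene stay as the last step left them, time stands still between calls to the robot, and variables do not carry over. Pictures are saved under pics/ and viewed, and the job is handed in when it is done.

Besides the shell and the picture viewer there is one more tool, called after ">>>" in YAML: its name, and indented under it one key for each argument. jog_arm: Moves the arm, as the interface text tells. Its arguments: {"type":"object","properties":{"increments":{"type":"array","items":{"type":"object","properties":{"rx":{"type":"number"},"ry":{"type":"number"},"rz":{"type":"number"},"x":{"type":"number"},"y":{"type":"number"},"z":{"type":"number"},"hand":{"type":"number"}}}},"force":{"type":"number"}},"required":["increments"]}

```bash
ls; mkdir -p pics
python3 - <<'E'
from rig import sense, capture, get_calibration
import cv2
s=sense();print(s)
for n in ("scene","top","wrist"):
    cv2.imwrite(f"pics/{n}0.png",cv2.cvtColor(capture(n),cv2.COLOR_RGB2BGR)); print(n,get_calibration(n))
E
```

```text
pics
{'time_s': 0.0, 'joints': array([ 1.01261007e+00,  3.13439293e-01,  1.49846018e+00,  2.74764919e-05,
        1.33096952e+00, -2.23391073e-01]), 'dq': array([-1.11610357e-03,  3.11466404e-04, -1.31652156e-04, -4.52937012e-04,
       -8.69590471e-04,  3.31150434e-05]), 'tau': array([-1.33140213e-03, -4.12276447e+01, -2.59745622e+01, -2.90765629e-04,
        4.14043883e-03, -3.80024119e-06]), 'eef_pos': array([172.36317777, 495.62710921, 230.7318521 ]), 'ee_rot': array([ 0.6970415 ,  0.11740455,  0.69740272, -0.11823183]), 'force': array([0.18831449, 0.1659064 , 0.16013247]), 'wrist_torque': array([-0.02726459,  0.03211476, -0.00950342]), 'grip_width': 1.0002412755386878}
scene {'camera_matrix': array([[498.61892182,   0.        , 320.23724259],
       [  0.        , 498.61892182, 233.12158532],
       [  0.        ,   0.        ,   1.        ]]), 'R': array([[-0.24451322,  0.96952365, -0.0154007 ],
       [ 0.7655118 ,  0.18326429, -0.61677053],
       [-0.59515122, -0.16259797, -0.78699233]]), 't': array([ 151.6380373 , -415.04376933, 1193.23706549])}
top {'camera_matrix': array(
[... 190 characters left out ...]
.00614703],
       [-0.99960962, -0.02088509, -0.01855859],
       [ 0.01868262, -0.00575909, -0.99980888]]), 't': array([ -8.4401868 , 649.16062814, 756.34381985])}
wrist {'camera_matrix': array([[416.03996455,   0.        , 317.29416256],
       [  0.        , 416.03996455, 241.39645026],
       [  0.        ,   0.        ,   1.        ]]), 'T_tool_cam': array([[-4.54597832e-04, -2.93074751e-01,  9.56089422e-01,
        -1.43567818e+02],
       [ 9.99999883e-01, -2.90955800e-04,  3.86288114e-04,
         8.96225590e-01],
       [ 1.64968470e-04,  9.56089486e-01,  2.93074849e-01,
        -7.37185080e+01],
       [ 0.00000000e+00,  0.00000000e+00,  0.00000000e+00,
         1.00000000e+00]])}
```

View pics/scene0.png

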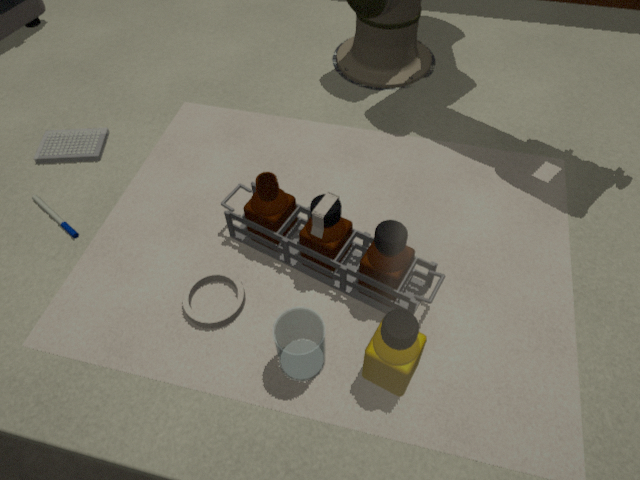

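View pics/top0.png

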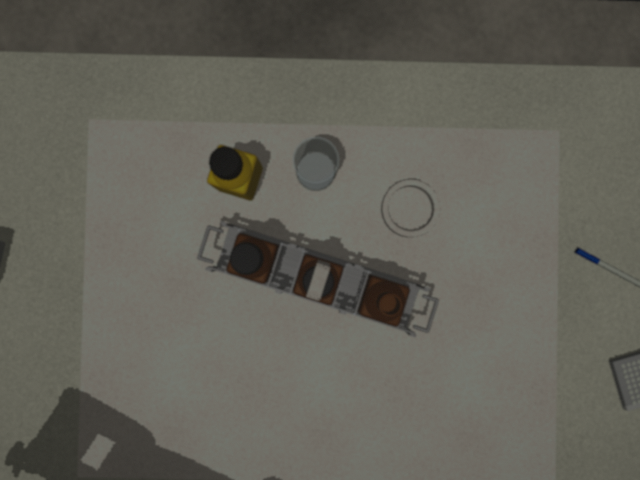

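View pics/wrist0.png

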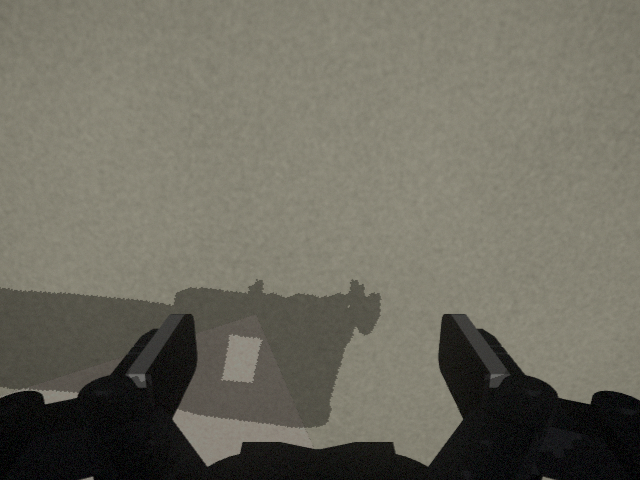

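Run:
```python
import cv2,numpy as np
a=cv2.imread('pics/top0.png')[205:345,185:445]; b=cv2.imread('pics/scene0.png')[160:320,210:450]
f=lambda i,k:cv2.convertScaleAbs(cv2.resize(i,None,fx=k,fy=k,interpolation=cv2.INTER_CUBIC),alpha=2.0)
cv2.imwrite('pics/topc.png',f(a,3)); cv2.imwrite('pics/scenec.png',f(b,3))
```

```text
(no output)
```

View pics/topc.png

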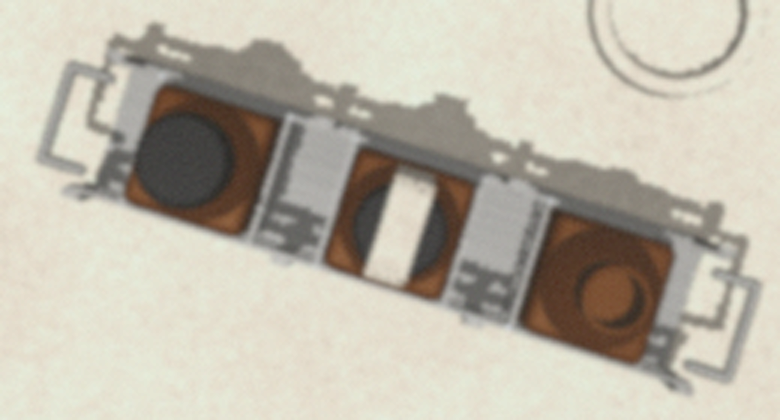

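View pics/scenec.png

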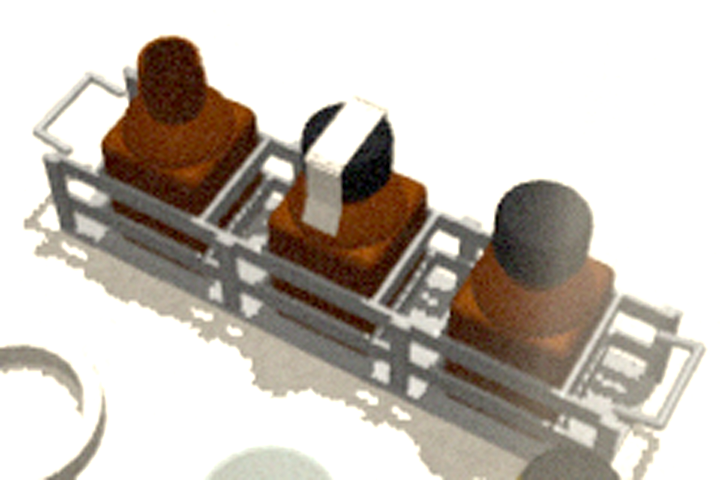

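```bash
cat > h.py <<'E'
import numpy as np,cv2
from rig import sense,capture,get_calibration
from scipy.spatial.transform import Rotation as Ro
def cam(n,s=None):
    c=get_calibration(n);K=np.array(c['camera_matrix'])
    if n!='wrist': return K,np.array(c['R']),np.array(c['t'])
    q=s['ee_rot'];T=np.eye(4);T[:3,:3]=Ro.from_quat([q[1],q[2],q[3],q[0]]).as_matrix();T[:3,3]=s['eef_pos']
    W=np.linalg.inv(T@c['T_tool_cam']);return K,W[:3,:3],W[:3,3]
def proj(c,X):
    K,R,t=c;p=K@(R@np.asarray(X,float)+t);return p[:2]/p[2]
def tri(c1,p1,c2,p2):
    P=[K@np.c_[R,t] for K,R,t in (c1,c2)]
    X=cv2.triangulatePoints(P[0],P[1],np.array(p1,float).reshape(2,1),np.array(p2,float).reshape(2,1))[:,0];X=X[:3]/X[3]
    return X,proj(c1,X)-p1,proj(c2,X)-p2
def onz(c,p,z):
    K,R,t=c;d=R.T@np.linalg.inv(K)@[p[0],p[1],1];o=-R.T@t;return o+d*(z-o[2])/d[2]
E
python3 - <<'E'
from h import *
T=cam('top');S=cam('scene')
print(tri(T,(246.3,258),S,(391.2,233)))
# others
print('taped',onz(T,(185+402/3,205+226/3),142),'open',onz(T,(185+612/3,205+293/3),140))
for z in (136,140,144,146):print(z,onz(T,(246.3,258),z),onz(S,(391.2,233),z))
# rack wells' bottle corners at shoulder height: (z=90)
for p in ((160,85),(282,120),(243,235),(127,200)): print(onz(T,(185+p[0]/3,205+p[1]/3),90).round(1))
s=sense();q=s['ee_rot'];print(Ro.from_quat([q[1],q[2],q[3],q[0]]).as_matrix().round(3))
E
```

```text
(array([630.32870404, 106.0130035 , 141.17577726]), array([-0.03650307,  0.0076339 ]), array([-0.03083478,  0.00276141]))
taped [601.69538292   5.15404076 142.        ] open [572.76746194 -92.14634086 140.        ]
136 [630.30220021 106.75933655 136.        ] [626.18052358 105.89183524 136.        ]
140 [630.33161582 106.14390642 140.        ] [629.37499619 106.01685593 140.        ]
144 [630.36103142 105.5284763  144.        ] [632.56946881 106.14187662 144.        ]
146 [630.37573923 105.22076123 146.        ] [634.16670512 106.20438697 146.        ]
[666.5 126.6  90. ]
[650.4  65.6  90. ]
[592.9  83.6  90. ]
[609.  141.6  90. ]
[[-0.     0.329  0.944]
 [-0.001  0.944 -0.329]
 [-1.    -0.001 -0.   ]]
```

Candidates in the top view: the untaped black cap on amber glass at (246,258), the taped cap at (319,281), the open bottle's mouth at (389,303), and the yellow look-alike's cap at (226,162). I choose the untaped cap on the amber bottle. The crops show no tape on it. It measures about (630, 106, 141).

>>> jog_arm:
  increments:
    - {"y": -18, "z": 46.7, "hand": 85}
    - {"y": -18, "z": 46.7}
    - {"y": -18, "z": 46.7}
    - {"y": -18, "z": 46.7}
    - {"y": -18, "z": 46.7}

```text
schema error: expected keys rx, ry, rz, x, y, z, hand
```

>>> jog_arm:
  increments:
    - {"y": -18, "z": 46.7}
    - {"y": -18, "z": 46.7}
    - {"y": -18, "z": 46.7}
    - {"y": -18, "z": 46.7}
    - {"y": -18, "z": 46.7}

```text
schema error: expected keys rx, ry, rz, x, y, z, hand
```

>>> jog_arm:
  increments:
    - {"y": -18, "z": 46.7}
    - {"y": -18, "z": 46.7}
    - {"x": 0}
    - {"x": 0}

```text
schema error: expected keys rx, ry, rz, x, y, z, hand
```

Run:
```python
from h import *
s=sense();print(s['time_s'],s['eef_pos'],s['joints'],s['force'])
i=capture('wrist');cv2.imwrite('pics/w1.png',cv2.convertScaleAbs(cv2.cvtColor(i,cv2.COLOR_RGB2BGR),alpha=2))
c=cam('wrist',s)
for z in (141,145):print(z,proj(c,(630.3,105.5,z)))
```

```text
0.15 [172.42470013 495.68121154 230.90956643] [ 1.01258566e+00  3.13263411e-01  1.49822721e+00 -1.70454050e-05
  1.33100699e+00 -2.23389727e-01] [-0.18214532 -0.1376225   0.44413873]
141 [ 94.73264338 788.60702964]
145 [ 92.63083456 794.97293556]
```

View pics/w1.png

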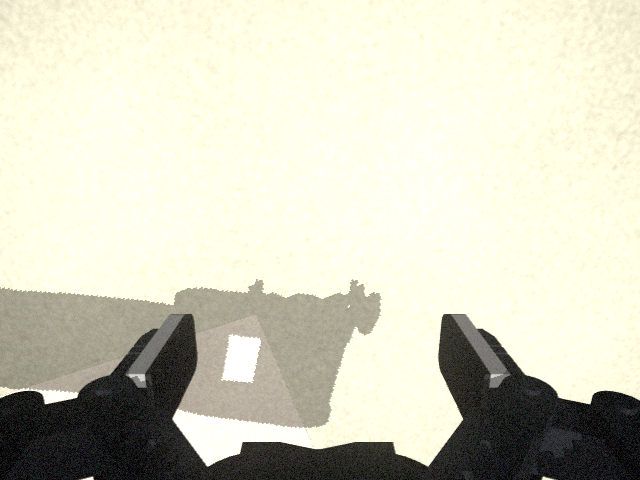

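The calls were refused because every row needs all its keys. The arm has not moved, so I'll resend them.

>>> jog_arm:
  increments:
    - {"rx": 0, "ry": 0, "rz": 0, "x": 0, "y": -18, "z": 46.7, "hand": 85}
    - {"rx": 0, "ry": 0, "rz": 0, "x": 0, "y": -18, "z": 46.7, "hand": 85}
    - {"rx": 0, "ry": 0, "rz": 0, "x": 0, "y": -18, "z": 46.7, "hand": 85}
    - {"rx": 0, "ry": 0, "rz": 0, "x": 0, "y": -18, "z": 46.7, "hand": 85}
    - {"rx": 0, "ry": 0, "rz": 0, "x": 0, "y": -18, "z": 46.7, "hand": 85}

```text
time_s: 0.82
eef_pos: [364.5, 332.9, 231.3]
ee_rot: [0.697, 0.118, 0.697, -0.118]
force: [0.8, 0.4, 0.2]
grip_width: 0.997
```

>>> jog_arm:
  increments:
    - {"rx": 0, "ry": 0, "rz": 0, "x": 0, "y": -18, "z": 46.7, "hand": 85}
    - {"rx": 0, "ry": 0, "rz": 0, "x": 0, "y": -18, "z": 46.7, "hand": 85}
    - {"rx": 0, "ry": 0, "rz": 0, "x": 0, "y": -18, "z": 46.7, "hand": 85}
    - {"rx": 0, "ry": 0, "rz": 0, "x": 0, "y": -18, "z": 46.7, "hand": 85}
    - {"rx": 0, "ry": 0, "rz": 0, "x": 0, "y": -18, "z": 46.7, "hand": 85}

```text
time_s: 1.45
eef_pos: [555.5, 171.1, 231.1]
ee_rot: [0.697, 0.118, 0.697, -0.118]
force: [0.3, 1.1, -0.0]
grip_width: 0.997
```

>>> jog_arm:
  increments:
    - {"rx": 0, "ry": 0, "rz": 0, "x": 0, "y": -18, "z": 46.7, "hand": 85}
    - {"rx": 0, "ry": 0, "rz": 0, "x": 0, "y": -18, "z": 46.7, "hand": 85}
    - {"rx": 0, "ry": 0, "rz": 0, "x": 0, "y": 0, "z": 0, "hand": 85}
    - {"rx": 0, "ry": 0, "rz": 0, "x": 0, "y": 0, "z": 0, "hand": 85}

```text
time_s: 1.95
eef_pos: [630.5, 108.0, 231.0]
ee_rot: [0.697, 0.118, 0.698, -0.118]
force: [0.5, 0.3, 0.1]
grip_width: 0.997
```

Run:
```python
from h import *
s=sense();print(s['time_s'],s['eef_pos'],s['joints'],s['force'])
i=capture('wrist');cv2.imwrite('pics/w2.png',cv2.convertScaleAbs(cv2.cvtColor(i,cv2.COLOR_RGB2BGR),alpha=2))
import pickle;pickle.dump(s,open('w2.pkl','wb'))
c=cam('wrist',s)
for z in (141,145):print(z,proj(c,(630.3,105.5,z)))
```

```text
1.95 [630.45614506 108.048507   230.98342034] [-1.31855984e-02  5.74735879e-01  1.10862001e+00  2.04230619e-04
  1.45909500e+00 -1.24929920e+00] [0.52365229 0.29932255 0.09759818]
141 [311.45275682 246.09648674]
145 [311.36273671 248.18645539]
```

View pics/w2.png

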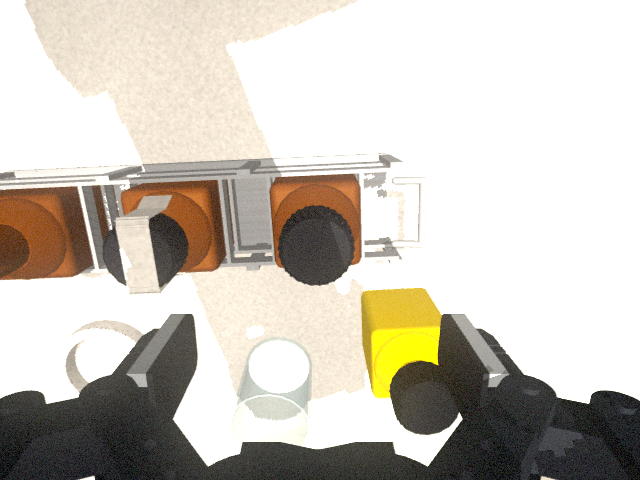

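Run:
```python
import cv2
i=cv2.imread('pics/w2.png')[190:300,255:375]
cv2.imwrite('pics/w2c.png',cv2.convertScaleAbs(cv2.resize(i,None,fx=6,fy=5,interpolation=cv2.INTER_CUBIC),alpha=1.5))
```

```text
(no output)
```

View pics/w2c.png

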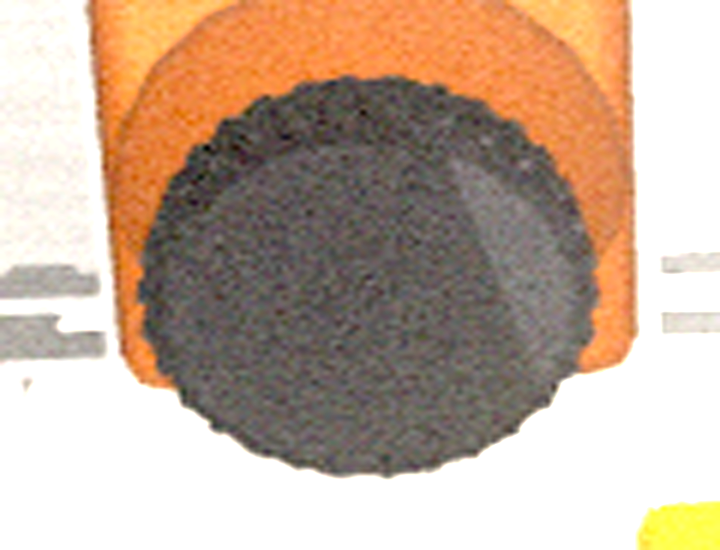

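>>> jog_arm:
  increments:
    - {"rx": -0.18, "ry": 0, "rz": 0, "x": 0, "y": 0, "z": 0, "hand": 85}
    - {"rx": -0.18, "ry": 0, "rz": 0, "x": 0, "y": 0, "z": 0, "hand": 85}
    - {"rx": -0.18, "ry": 0, "rz": 0, "x": 0, "y": 0, "z": 0, "hand": 85}
    - {"rx": -0.18, "ry": 0, "rz": 0, "x": 0, "y": 0, "z": 0, "hand": 85}
    - {"rx": -0.18, "ry": 0, "rz": 0, "x": 0, "y": 0, "z": 0, "hand": 85}

```text
time_s: 2.62
eef_pos: [630.1, 108.9, 231.8]
ee_rot: [0.678, -0.2, 0.678, 0.2]
force: [-0.6, 0.3, -0.1]
grip_width: 1.0
```

>>> jog_arm:
  increments:
    - {"rx": -0.18, "ry": 0, "rz": 0, "x": 0, "y": 0, "z": 0, "hand": 85}
    - {"rx": -0.18, "ry": 0, "rz": 0, "x": 0, "y": 0, "z": 0, "hand": 85}
    - {"rx": -0.18, "ry": 0, "rz": 0, "x": 0, "y": 0, "z": 0, "hand": 85}
    - {"rx": -0.09, "ry": 0, "rz": 0, "x": 0, "y": 0, "z": 0, "hand": 85}
    - {"rx": 0, "ry": 0, "rz": 0, "x": 0, "y": 0, "z": 0, "hand": 85}

```text
time_s: 3.25
eef_pos: [630.3, 108.7, 231.7]
ee_rot: [0.585, -0.398, 0.584, 0.398]
force: [-0.5, -0.8, -0.4]
grip_width: 0.99
```

Run:
```python
from h import *
import pickle
s=sense();print(s['time_s'],s['eef_pos'],s['joints'],s['force'])
i=capture('wrist');im=cv2.convertScaleAbs(cv2.cvtColor(i,cv2.COLOR_RGB2BGR),alpha=3);cv2.imwrite('pics/w3.png',im)
pickle.dump(s,open('w3.pkl','wb'))
c=cam('wrist',s);s2=pickle.load(open('w2.pkl','rb'));c2=cam('wrist',s2)
cv2.imwrite('pics/w3c.png',cv2.resize(im[190:300,255:375],None,fx=6,fy=5,interpolation=cv2.INTER_CUBIC))
for z in (141,145):print(z,proj(c,(630.3,105.5,z)), onz(c2,(316.3,248.5),z), (c2[1]@[630,107,z]+c2[2])[2])
```

```text
3.25 [630.27680654 108.66734802 231.69892977] [-1.21524058e-02  5.73509727e-01  1.10876252e+00  7.29782073e-05
  1.45902408e+00 -2.77856554e+00] [-0.4807948  -0.75751455 -0.36891545]
141 [316.98510028 239.65855375] [632.01761969 105.84160758 141.        ] 244.84195401240225
145 [316.97069482 241.65295816] [630.79987469 106.2810781  145.        ] 241.01582169424967
```

View pics/w3c.png

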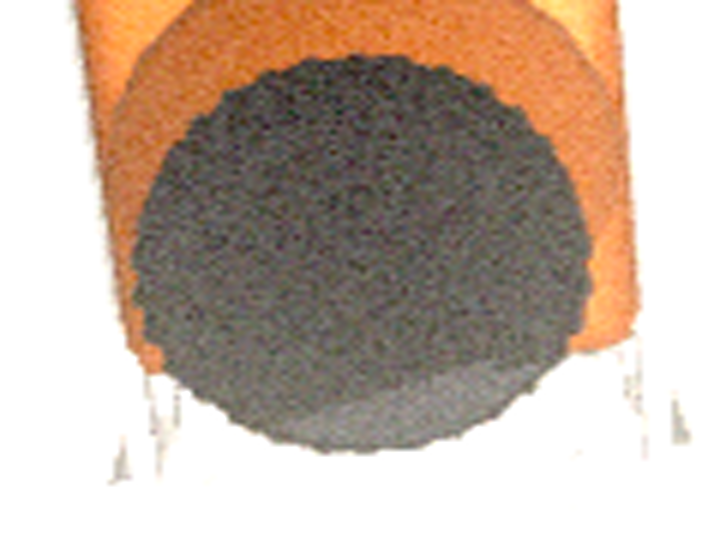

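View pics/w3.png

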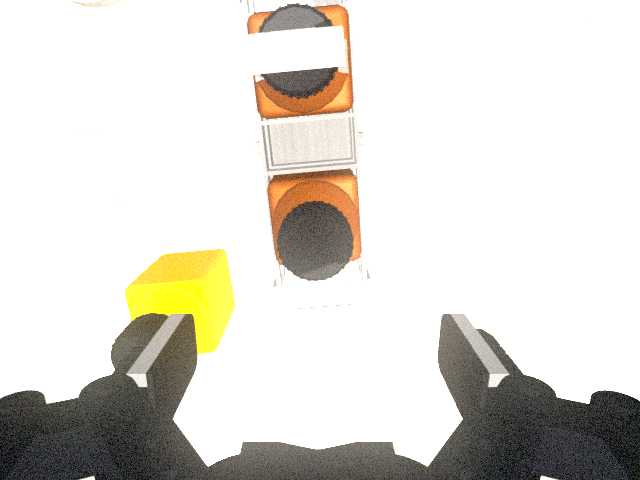

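Run:
```python
from h import *
import pickle
c2=cam('wrist',pickle.load(open('w2.pkl','rb')));c3=cam('wrist',pickle.load(open('w3.pkl','rb')))
print(tri(c2,(316.3,248.5),c3,(315.5,244.2)))
for z in (142,145):print(onz(c2,(316.3,248.5),z),onz(c3,(315.5,244.2),z))
s=sense();q=s['ee_rot'];R=Ro.from_quat([q[1],q[2],q[3],q[0]]).as_matrix();print(R.round(3),s['eef_pos'])
for X in ((630.5,106,115),): print(R.T@(np.array(X)-s['eef_pos']))
print('yellow',onz(cam('top'),(226,162),140))
```

```text
(array([631.26220683, 106.44240694, 144.89445819]), array([0.52530019, 0.57303583]), array([ 0.52374415, -0.57403877]))
[631.71318344 105.95147521 142.        ] [632.02162637 107.49335463 142.        ]
[630.79987469 106.2810781  145.        ] [631.66048763 106.62506667 145.        ]
[[ 0.    -0.93   0.368]
 [ 0.     0.368  0.93 ]
 [-1.    -0.     0.   ]] [630.37688533 108.49130393 231.66975749]
[116.66963122  -1.00075907  -2.29122159]
yellow [762.71788685 137.40143321 140.        ]
```

>>> jog_arm:
  increments:
    - {"rx": 0, "ry": 0, "rz": 0, "x": 25, "y": -1.6, "z": -1.5, "hand": 85}
    - {"rx": 0, "ry": 0, "rz": 0, "x": 30, "y": 0, "z": 0, "hand": 85}
    - {"rx": 0, "ry": 0, "rz": 0, "x": 30, "y": 0, "z": 0, "hand": 75}
    - {"rx": 0, "ry": 0, "rz": 0, "x": 20, "y": 0, "z": 0, "hand": 65}
    - {"rx": 0, "ry": 0, "rz": 0, "x": 11.5, "y": 0, "z": 0, "hand": 60}

```text
time_s: 3.92
eef_pos: [631.3, 106.1, 114.0]
ee_rot: [0.584, -0.397, 0.585, 0.398]
force: [-0.2, -0.1, 0.4]
grip_width: 0.702
```

>>> jog_arm:
  increments:
    - {"rx": 0, "ry": 0, "rz": 0, "x": 0, "y": 0, "z": 0, "hand": 56}
    - {"rx": 0, "ry": 0, "rz": 0, "x": 0, "y": 0, "z": 0, "hand": 54}

```text
time_s: 4.18
eef_pos: [632.2, 105.8, 115.9]
ee_rot: [0.585, -0.398, 0.584, 0.397]
force: [0.1, -0.6, -0.3]
grip_width: 0.633
```

Run:
```python
from h import *
s=sense();print(s['time_s'],s['eef_pos'],s['joints'],s['force'],s['wrist_torque'],s['grip_width'])
i=capture('wrist');im=cv2.convertScaleAbs(cv2.cvtColor(i,cv2.COLOR_RGB2BGR),alpha=3);cv2.imwrite('pics/w4.png',im)
i=capture('scene')[140:320,270:510];cv2.imwrite('pics/s4.png',cv2.resize(cv2.convertScaleAbs(cv2.cvtColor(i,cv2.COLOR_RGB2BGR),alpha=2.5),None,fx=3,fy=3))
```

```text
4.175 [632.18135836 105.82224919 115.86733875] [-1.65921157e-02  6.65644390e-01  1.26182546e+00 -1.49397237e-05
  1.21246466e+00 -2.78234906e+00] [ 0.10705539 -0.55559585 -0.3023833 ] [-0.03316666 -0.01851469 -0.00606613] 0.6327527986778814
```

View pics/w4.png

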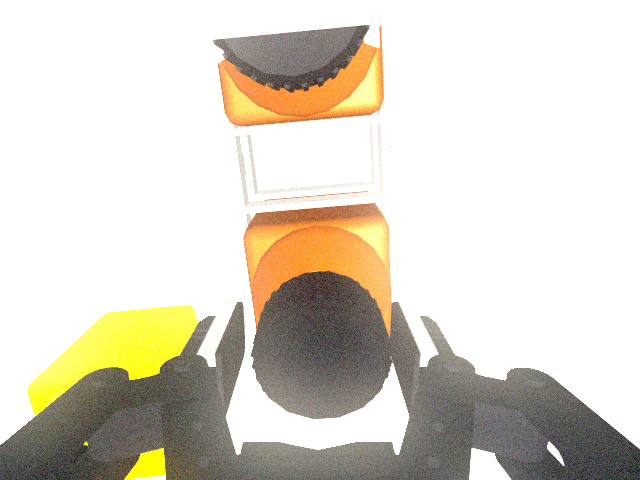

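View pics/s4.png

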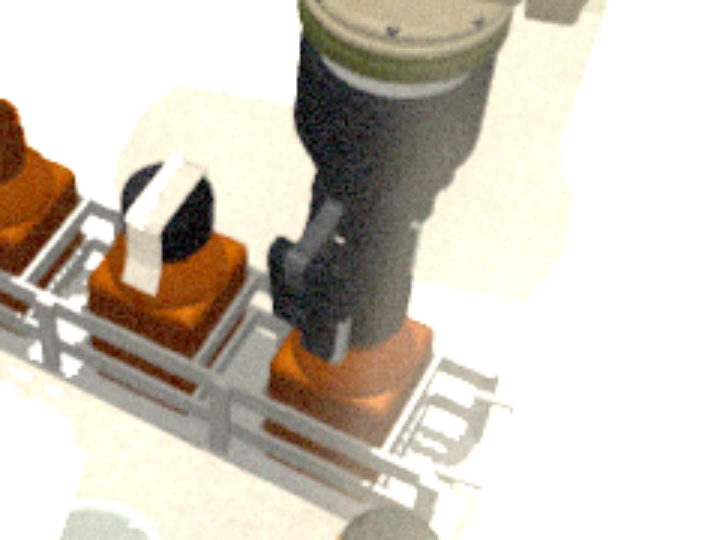

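>>> jog_arm:
  increments:
    - {"rx": 0, "ry": 0, "rz": 0, "x": 0, "y": 0.7, "z": 0.6, "hand": 50}
    - {"rx": 0, "ry": 0, "rz": 0, "x": 0, "y": 0, "z": 0, "hand": 46}
    - {"rx": 0, "ry": 0, "rz": 0, "x": 0, "y": 0, "z": 0, "hand": 40}
    - {"rx": 0, "ry": 0, "rz": 0, "x": 0, "y": 0, "z": 0, "hand": 38}
  force: 30

```text
time_s: 4.78
eef_pos: [631.4, 106.6, 115.1]
ee_rot: [0.585, -0.398, 0.584, 0.398]
force: [-2.0, 1.4, 3.3]
grip_width: 0.51
```

Run:
```python
from h import *
s=sense();print(s['time_s'],s['eef_pos'],s['joints'],s['force'],s['wrist_torque'],s['grip_width'])
i=capture('wrist');im=cv2.convertScaleAbs(cv2.cvtColor(i,cv2.COLOR_RGB2BGR),alpha=3);cv2.imwrite('pics/w5.png',im)
s=sense();print(s['time_s'],s['eef_pos'],s['force'],s['wrist_torque'],s['grip_width'])
```

```text
4.775 [631.35032223 106.64712097 115.11876699] [-1.53553640e-02  6.65714877e-01  1.26378773e+00  1.20407951e-04
  1.21187112e+00 -2.78146711e+00] [-1.9714053   1.35672486  3.26139571] [ 0.10552202  0.30078888 -0.02179495] 0.509533495700101
4.825 [631.36628807 106.61266277 115.10390434] [-1.57310431  0.08406603  3.45235112] [ 0.0751054   0.32537014 -0.0279205 ] 0.5107251171206286
```

View pics/w5.png

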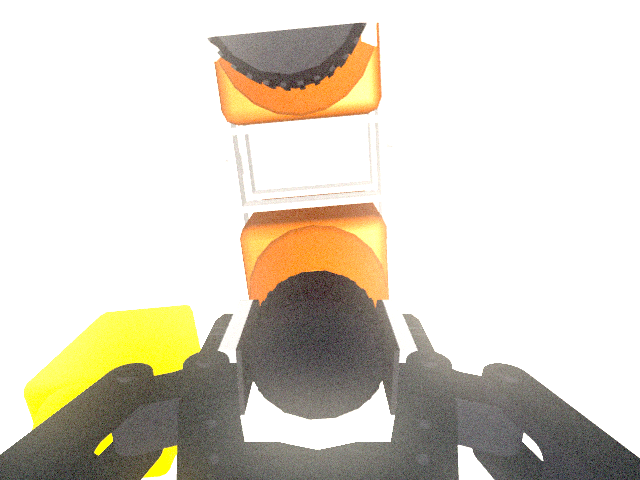

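>>> jog_arm:
  increments:
    - {"rx": 0.18, "ry": 0, "rz": 0, "x": 0.12, "y": 0, "z": 0, "hand": 38}
    - {"rx": 0.18, "ry": 0, "rz": 0, "x": 0.12, "y": 0, "z": 0, "hand": 38}
    - {"rx": 0.18, "ry": 0, "rz": 0, "x": 0.12, "y": 0, "z": 0, "hand": 38}
    - {"rx": 0.18, "ry": 0, "rz": 0, "x": 0.12, "y": 0, "z": 0, "hand": 38}
    - {"rx": 0.08, "ry": 0, "rz": 0, "x": 0.05, "y": 0, "z": 0, "hand": 38}

```text
time_s: 5.45
eef_pos: [631.4, 106.7, 114.6]
ee_rot: [0.694, -0.138, 0.693, 0.138]
force: [-2.8, 0.8, 4.0]
grip_width: 0.506
```

```bash
cat > st.py <<'E'
from h import *
s=sense();q=s['ee_rot'];R=Ro.from_quat([q[1],q[2],q[3],q[0]]).as_matrix()
print(s['time_s'],'pos',s['eef_pos'].round(2),'j',s['joints'].round(4),'F',s['force'].round(2),'M',s['wrist_torque'].round(3),'Ft',(R.T@s['force']).round(2),'tau6',s['tau'][5].round(3),'w',round(s['grip_width'],4),'yaw',np.arctan2(R[1,1],R[0,1]).round(4))
E
python3 st.py
```

```text
5.45 pos [631.39 106.69 114.58] j [-1.5300e-02  6.6630e-01  1.2643e+00  2.0000e-04  1.2107e+00 -1.9778e+00] F [-2.79  0.79  4.02] M [0.189 0.247 0.076] Ft [-4.02  1.79 -2.28] tau6 -0.357 w 0.5062 yaw 1.9624
```

>>> jog_arm:
  increments:
    - {"rx": 0.18, "ry": 0, "rz": 0, "x": 0.12, "y": 0, "z": 0, "hand": 38}
    - {"rx": 0.18, "ry": 0, "rz": 0, "x": 0.12, "y": 0, "z": 0, "hand": 38}
    - {"rx": 0.18, "ry": 0, "rz": 0, "x": 0.12, "y": 0, "z": 0, "hand": 38}
    - {"rx": 0.18, "ry": 0, "rz": 0, "x": 0.12, "y": 0, "z": 0, "hand": 38}
    - {"rx": 0.18, "ry": 0, "rz": 0, "x": 0.12, "y": 0, "z": 0, "hand": 38}

```text
time_s: 6.08
eef_pos: [631.4, 106.9, 114.0]
ee_rot: [0.684, 0.179, 0.684, -0.178]
force: [-1.9, 1.7, 3.6]
grip_width: 0.505
```

```bash
python3 st.py
```

```text
6.075 pos [631.37 106.85 113.95] j [-1.5100e-02  6.6700e-01  1.2649e+00  4.0000e-04  1.2095e+00 -1.0756e+00] F [-1.85  1.67  3.56] M [0.232 0.232 0.059] Ft [-3.56  0.56 -2.43] tau6 -1.838 w 0.505 yaw 1.0604
```

>>> jog_arm:
  increments:
    - {"rx": 0.18, "ry": 0, "rz": 0, "x": 0.12, "y": 0, "z": 0, "hand": 38}
    - {"rx": 0.18, "ry": 0, "rz": 0, "x": 0.12, "y": 0, "z": 0, "hand": 38}
    - {"rx": 0.18, "ry": 0, "rz": 0, "x": 0.12, "y": 0, "z": 0, "hand": 38}
    - {"rx": 0.18, "ry": 0, "rz": 0, "x": 0.12, "y": 0, "z": 0, "hand": 38}
    - {"rx": 0.18, "ry": 0, "rz": 0, "x": 0.12, "y": 0, "z": 0, "hand": 38}

```text
time_s: 6.7
eef_pos: [631.5, 106.9, 113.4]
ee_rot: [0.538, 0.459, 0.538, -0.458]
force: [-0.8, 2.9, 3.5]
grip_width: 0.502
```

```bash
python3 st.py
```

```text
6.7 pos [631.48 106.92 113.38] j [-1.5100e-02  6.6760e-01  1.2653e+00  6.0000e-04  1.2080e+00 -1.7570e-01] F [-0.82  2.93  3.48] M [0.345 0.17  0.072] Ft [-3.48 -0.34 -3.03] tau6 -1.839 w 0.5025 yaw 0.1604
```

>>> jog_arm:
  increments:
    - {"rx": 0.18, "ry": 0, "rz": 0, "x": 0.12, "y": 0, "z": 0, "hand": 38}
    - {"rx": 0.18, "ry": 0, "rz": 0, "x": 0.12, "y": 0, "z": 0, "hand": 38}
    - {"rx": 0.18, "ry": 0, "rz": 0, "x": 0.12, "y": 0, "z": 0, "hand": 38}
    - {"rx": 0.18, "ry": 0, "rz": 0, "x": 0.12, "y": 0, "z": 0, "hand": 38}
    - {"rx": 0.18, "ry": 0, "rz": 0, "x": 0.12, "y": 0, "z": 0, "hand": 38}

```text
time_s: 7.32
eef_pos: [631.6, 106.9, 112.8]
ee_rot: [0.285, 0.647, 0.285, -0.647]
force: [-0.5, 1.7, 4.0]
grip_width: 0.507
```

```bash
python3 st.py
```

```text
7.325 pos [631.6  106.87 112.77] j [-1.5200e-02  6.6830e-01  1.2658e+00  6.0000e-04  1.2065e+00  7.2430e-01] F [-0.46  1.73  3.95] M [0.314 0.051 0.079] Ft [-3.95 -1.51 -0.97] tau6 -1.839 w 0.5065 yaw -0.7397
```

>>> jog_arm:
  increments:
    - {"rx": 0.12, "ry": 0, "rz": 0, "x": 0.08, "y": 0, "z": 0, "hand": 38}
    - {"rx": 0.12, "ry": 0, "rz": 0, "x": 0.08, "y": 0, "z": 0, "hand": 38}
    - {"rx": 0.12, "ry": 0, "rz": 0, "x": 0.08, "y": 0, "z": 0, "hand": 38}

```text
time_s: 7.7
eef_pos: [631.7, 106.9, 112.6]
ee_rot: [0.166, 0.688, 0.166, -0.687]
force: [0.7, 2.1, 3.5]
grip_width: 0.5
```

```bash
python3 st.py
```

```text
7.7 pos [631.66 106.85 112.56] j [-1.5200e-02  6.6850e-01  1.2660e+00  5.0000e-04  1.2059e+00  1.0824e+00] F [0.65 2.13 3.53] M [ 0.312 -0.05   0.082] Ft [-3.52 -1.6  -1.56] tau6 -1.207 w 0.5005 yaw -1.0978
```

>>> jog_arm:
  increments:
    - {"rx": 0.08, "ry": 0, "rz": 0, "x": 0.05, "y": 0, "z": 0, "hand": 38}
    - {"rx": 0.08, "ry": 0, "rz": 0, "x": 0.05, "y": 0, "z": 0, "hand": 38}

```text
time_s: 7.95
eef_pos: [631.7, 106.8, 112.4]
ee_rot: [0.111, 0.699, 0.111, -0.698]
force: [0.2, 1.8, 2.8]
grip_width: 0.506
```

```bash
python3 st.py
```

```text
7.95 pos [631.69 106.83 112.44] j [-1.5200e-02  6.6870e-01  1.2660e+00  5.0000e-04  1.2056e+00  1.2411e+00] F [0.2  1.79 2.77] M [ 0.297 -0.029  0.037] Ft [-2.77 -1.64 -0.75] tau6 -0.781 w 0.5058 yaw -1.2565
```

>>> jog_arm:
  increments:
    - {"rx": 0.08, "ry": 0, "rz": 0, "x": 0.05, "y": 0, "z": 0, "hand": 38}
    - {"rx": 0.08, "ry": 0, "rz": 0, "x": 0.05, "y": 0, "z": 0, "hand": 38}

```text
time_s: 8.2
eef_pos: [631.7, 106.8, 112.4]
ee_rot: [0.054, 0.705, 0.055, -0.705]
force: [0.7, 1.8, 2.6]
grip_width: 0.507
```

```bash
python3 st.py
```

```text
8.2 pos [631.69 106.81 112.35] j [-1.5200e-02  6.6880e-01  1.2662e+00  4.0000e-04  1.2054e+00  1.4011e+00] F [0.71 1.77 2.63] M [ 0.288 -0.031  0.023] Ft [-2.63 -1.64 -0.98] tau6 -0.785 w 0.507 yaw -1.4164
```

>>> jog_arm:
  increments:
    - {"rx": 0.08, "ry": 0, "rz": 0, "x": 0.05, "y": 0, "z": 0, "hand": 38}
    - {"rx": 0.08, "ry": 0, "rz": 0, "x": 0.05, "y": 0, "z": 0, "hand": 38}

```text
time_s: 8.45
eef_pos: [631.7, 106.8, 112.2]
ee_rot: [-0.002, 0.708, -0.002, -0.707]
force: [0.5, 1.0, 1.7]
grip_width: 0.507
```

```bash
python3 st.py
```

```text
8.45 pos [631.69 106.79 112.19] j [-1.5200e-02  6.6900e-01  1.2663e+00  5.0000e-04  1.2052e+00  1.5610e+00] F [0.49 1.03 1.72] M [ 0.253 -0.049  0.082] Ft [-1.72 -1.03 -0.48] tau6 -0.785 w 0.5074 yaw -1.5765
```

>>> jog_arm:
  increments:
    - {"rx": 0.08, "ry": 0, "rz": 0, "x": 0.05, "y": 0, "z": 0, "hand": 38}
    - {"rx": 0.08, "ry": 0, "rz": 0, "x": 0.05, "y": 0, "z": 0, "hand": 38}

```text
time_s: 8.7
eef_pos: [631.7, 106.7, 112.1]
ee_rot: [-0.059, 0.705, -0.058, -0.704]
force: [0.0, 1.7, 2.3]
grip_width: 0.508
```

```bash
python3 st.py
```

```text
8.7 pos [631.71 106.73 112.13] j [-1.5300e-02  6.6900e-01  1.2664e+00  4.0000e-04  1.2050e+00  1.7211e+00] F [0.01 1.7  2.29] M [0.203 0.001 0.095] Ft [-2.29 -1.68  0.27] tau6 -0.785 w 0.5082 yaw -1.7365
```

>>> jog_arm:
  increments:
    - {"rx": 0.08, "ry": 0, "rz": 0, "x": 0.05, "y": 0, "z": 0, "hand": 38}
    - {"rx": 0.08, "ry": 0, "rz": 0, "x": 0.05, "y": 0, "z": 0, "hand": 38}

```text
time_s: 8.95
eef_pos: [631.7, 106.7, 112.0]
ee_rot: [-0.115, 0.698, -0.114, -0.697]
force: [-0.0, 0.9, 3.1]
grip_width: 0.508
```

```bash
python3 st.py
```

```text
8.95 pos [631.7  106.72 112.04] j [-1.5300e-02  6.6910e-01  1.2664e+00  3.0000e-04  1.2048e+00  1.8811e+00] F [-0.01  0.91  3.13] M [ 0.235 -0.104  0.038] Ft [-3.13 -0.86  0.3 ] tau6 -0.785 w 0.5085 yaw -1.8965
```

>>> jog_arm:
  increments:
    - {"rx": 0.08, "ry": 0, "rz": 0, "x": 0.05, "y": 0, "z": 0, "hand": 38}
    - {"rx": 0.08, "ry": 0, "rz": 0, "x": 0.05, "y": 0, "z": 0, "hand": 38}

```text
time_s: 9.2
eef_pos: [631.7, 106.7, 111.9]
ee_rot: [-0.17, 0.687, -0.17, -0.686]
force: [0.1, 1.1, 2.3]
grip_width: 0.507
```

```bash
python3 st.py
```

```text
9.2 pos [631.68 106.68 111.91] j [-1.5400e-02  6.6920e-01  1.2666e+00  3.0000e-04  1.2046e+00  2.0411e+00] F [0.07 1.13 2.32] M [ 0.17  -0.051  0.043] Ft [-2.32 -1.03  0.46] tau6 -0.785 w 0.5074 yaw -2.0565
```

>>> jog_arm:
  increments:
    - {"rx": 0.09, "ry": 0, "rz": 0, "x": 0.06, "y": 0, "z": 0, "hand": 38}
    - {"rx": 0.09, "ry": 0, "rz": 0, "x": 0.06, "y": 0, "z": 0, "hand": 38}

```text
time_s: 9.45
eef_pos: [631.7, 106.7, 111.8]
ee_rot: [-0.231, 0.669, -0.231, -0.668]
force: [-0.4, 1.3, 2.6]
grip_width: 0.512
```

```bash
python3 st.py
```

```text
9.45 pos [631.68 106.68 111.8 ] j [-1.5400e-02  6.6930e-01  1.2667e+00  3.0000e-04  1.2044e+00  2.2214e+00] F [-0.37  1.32  2.63] M [ 0.143 -0.068  0.086] Ft [-2.63 -0.81  1.11] tau6 -0.891 w 0.5118 yaw -2.2368
```

>>> jog_arm:
  increments:
    - {"rx": 0.09, "ry": 0, "rz": 0, "x": 0.06, "y": 0, "z": 0, "hand": 38}
    - {"rx": 0.09, "ry": 0, "rz": 0, "x": 0.06, "y": 0, "z": 0, "hand": 38}

```text
time_s: 9.7
eef_pos: [631.7, 106.6, 111.7]
ee_rot: [-0.29, 0.645, -0.29, -0.644]
force: [-0.2, 1.1, 2.9]
grip_width: 0.505
```

```bash
python3 st.py
```

```text
9.7 pos [631.66 106.63 111.66] j [-1.5400e-02  6.6950e-01  1.2668e+00  1.0000e-04  1.2042e+00  2.4014e+00] F [-0.23  1.11  2.91] M [ 0.134 -0.025  0.08 ] Ft [-2.91 -0.56  0.98] tau6 -0.89 w 0.5047 yaw -2.4168
```

>>> jog_arm:
  increments:
    - {"rx": 0.09, "ry": 0, "rz": 0, "x": 0.06, "y": 0, "z": 0, "hand": 38}
    - {"rx": 0.09, "ry": 0, "rz": 0, "x": 0.06, "y": 0, "z": 0, "hand": 38}

```text
time_s: 9.95
eef_pos: [631.4, 106.7, 111.5]
ee_rot: [-0.347, 0.616, -0.347, -0.616]
force: [-0.8, 0.0, 4.6]
grip_width: 0.506
```

```bash
python3 st.py
```

```text
9.95 pos [631.38 106.71 111.51] j [-0.0152  0.6695  1.2672  0.      1.2046  2.5808] F [-0.76  0.04  4.6 ] M [0.053 0.213 0.949] Ft [-4.6   0.63  0.43] tau6 -0.149 w 0.5063 yaw -2.5961
```

```bash
python3 - <<'E'
from h import *
i=capture('wrist');im=cv2.convertScaleAbs(cv2.cvtColor(i,cv2.COLOR_RGB2BGR),alpha=3);cv2.imwrite('pics/w6.png',im)
E
python3 st.py
```

```text
10.0 pos [631.4  106.7  111.56] j [-1.5200e-02  6.6950e-01  1.2671e+00 -2.0000e-04  1.2046e+00  2.5837e+00] F [-1.65  1.36  3.94] M [0.126 0.274 0.906] Ft [-3.94  0.71  2.02] tau6 0.76 w 0.509 yaw -2.5988
```

View pics/w6.png

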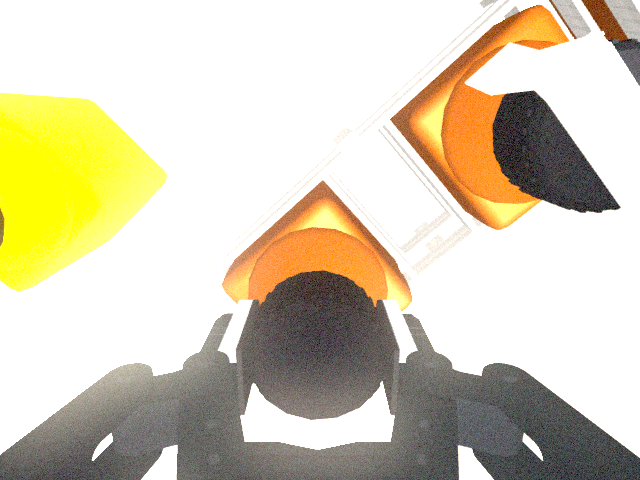

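>>> jog_arm:
  increments:
    - {"rx": 0.03, "ry": 0, "rz": 0, "x": 0, "y": 0, "z": 0, "hand": 38}
    - {"rx": 0, "ry": 0, "rz": 0, "x": 0, "y": 0, "z": 0, "hand": 38}

```text
time_s: 10.25
eef_pos: [631.6, 106.3, 111.5]
ee_rot: [-0.355, 0.612, -0.355, -0.611]
force: [0.7, -1.1, 3.6]
grip_width: 0.502
```

```bash
python3 st.py
```

```text
10.25 pos [631.61 106.27 111.5 ] j [-1.5600e-02  6.6960e-01  1.2670e+00 -7.0000e-04  1.2041e+00  2.6073e+00] F [ 0.65 -1.07  3.62] M [-0.336  0.027  0.836] Ft [-3.62 -0.04 -1.26] tau6 1.006 w 0.5023 yaw -2.6227
```

>>> jog_arm:
  increments:
    - {"rx": -0.03, "ry": 0, "rz": 0, "x": 0, "y": 0, "z": 0, "hand": 38}

```text
time_s: 10.38
eef_pos: [631.6, 106.3, 111.5]
ee_rot: [-0.346, 0.617, -0.346, -0.617]
force: [0.7, -3.0, 4.0]
grip_width: 0.508
```

```bash
python3 st.py
```

```text
10.375 pos [631.61 106.28 111.49] j [-1.5800e-02  6.6960e-01  1.2671e+00 -3.0000e-04  1.2041e+00  2.5766e+00] F [ 0.69 -3.03  4.03] M [-0.324 -0.05   0.251] Ft [-4.03  0.99 -2.95] tau6 0.746 w 0.5076 yaw -2.5923
```

>>> jog_arm:
  increments:
    - {"rx": -0.02, "ry": 0, "rz": 0, "x": 0, "y": 0, "z": 0, "hand": 38}

```text
time_s: 10.5
eef_pos: [631.6, 106.3, 111.5]
ee_rot: [-0.34, 0.62, -0.34, -0.62]
force: [1.7, -1.1, 5.0]
grip_width: 0.504
```

```bash
python3 st.py
```

```text
10.5 pos [631.62 106.31 111.46] j [-1.5900e-02  6.6970e-01  1.2671e+00  1.0000e-04  1.2041e+00  2.5574e+00] F [ 1.75 -1.07  4.99] M [-0.297 -0.152 -0.053] Ft [-4.99 -0.9  -1.84] tau6 0.075 w 0.5036 yaw -2.5733
```

>>> jog_arm:
  increments:
    - {"rx": -0.02, "ry": 0, "rz": 0, "x": 0, "y": 0, "z": 0, "hand": 38}

```text
time_s: 10.62
eef_pos: [631.6, 106.5, 111.5]
ee_rot: [-0.334, 0.624, -0.333, -0.623]
force: [1.0, -1.5, 4.8]
grip_width: 0.509
```

```bash
python3 st.py
```

```text
10.625 pos [631.62 106.49 111.5 ] j [-1.5700e-02  6.6960e-01  1.2671e+00  4.0000e-04  1.2041e+00  2.5376e+00] F [ 1.02 -1.49  4.82] M [-0.218 -0.181 -0.084] Ft [-4.82 -0.03 -1.81] tau6 0.144 w 0.5087 yaw -2.5534
```

>>> jog_arm:
  increments:
    - {"rx": -0.02, "ry": 0, "rz": 0, "x": 0, "y": 0, "z": 0, "hand": 38}

```text
time_s: 10.75
eef_pos: [631.6, 106.6, 111.5]
ee_rot: [-0.327, 0.627, -0.327, -0.627]
force: [1.0, -1.3, 5.0]
grip_width: 0.504
```

```bash
python3 st.py
```

```text
10.75 pos [631.59 106.6  111.51] j [-1.5500e-02  6.6960e-01  1.2670e+00  3.0000e-04  1.2041e+00  2.5174e+00] F [ 1.05 -1.27  5.03] M [-0.2   -0.254 -0.076] Ft [-5.03 -0.14 -1.65] tau6 0.155 w 0.5043 yaw -2.533
```

>>> jog_arm:
  increments:
    - {"rx": -0.02, "ry": 0, "rz": 0, "x": 0, "y": 0, "z": 0, "hand": 38}

```text
time_s: 10.88
eef_pos: [631.6, 106.6, 111.5]
ee_rot: [-0.321, 0.63, -0.321, -0.63]
force: [1.4, -1.1, 4.1]
grip_width: 0.502
```

```bash
python3 st.py
```

```text
10.875 pos [631.59 106.63 111.5 ] j [-1.5400e-02  6.6960e-01  1.2671e+00  3.0000e-04  1.2041e+00  2.4974e+00] F [ 1.4  -1.07  4.05] M [-0.231 -0.239 -0.068] Ft [-4.05 -0.51 -1.69] tau6 0.147 w 0.502 yaw -2.5129
```

```bash
python3 - <<'E'
from h import *
import pickle
pickle.dump(sense(),open('w7.pkl','wb'))
i=capture('wrist');im=cv2.convertScaleAbs(cv2.cvtColor(i,cv2.COLOR_RGB2BGR),alpha=2);cv2.imwrite('pics/w7.png',im)
E
python3 st.py
```

```text
10.925 pos [631.58 106.62 111.49] j [-1.5400e-02  6.6960e-01  1.2671e+00  2.0000e-04  1.2041e+00  2.4965e+00] F [ 1.17 -0.81  5.81] M [-0.216 -0.234 -0.053] Ft [-5.81 -0.48 -1.34] tau6 -0.017 w 0.5052 yaw -2.5121
```

>>> jog_arm:
  increments:
    - {"rx": -0.18, "ry": 0, "rz": 0, "x": -0.12, "y": 0, "z": 0, "hand": 38}
    - {"rx": -0.18, "ry": 0, "rz": 0, "x": -0.12, "y": 0, "z": 0, "hand": 38}
    - {"rx": -0.18, "ry": 0, "rz": 0, "x": -0.12, "y": 0, "z": 0, "hand": 38}
    - {"rx": -0.18, "ry": 0, "rz": 0, "x": -0.12, "y": 0, "z": 0, "hand": 38}

```text
time_s: 11.42
eef_pos: [631.5, 107.1, 112.0]
ee_rot: [-0.077, 0.703, -0.076, -0.703]
force: [0.5, 0.5, 5.0]
grip_width: 0.504
```

```bash
python3 st.py
```

```text
11.425 pos [631.46 107.12 111.97] j [-1.5000e-02  6.6910e-01  1.2667e+00  1.1000e-03  1.2052e+00  1.7721e+00] F [0.48 0.5  5.03] M [ 0.281 -0.198 -0.059] Ft [-5.03 -0.6  -0.37] tau6 1.831 w 0.5043 yaw -1.7875
```

>>> jog_arm:
  increments:
    - {"rx": -0.18, "ry": 0, "rz": 0, "x": -0.12, "y": 0, "z": 0, "hand": 38}
    - {"rx": -0.18, "ry": 0, "rz": 0, "x": -0.12, "y": 0, "z": 0, "hand": 38}
    - {"rx": -0.18, "ry": 0, "rz": 0, "x": -0.12, "y": 0, "z": 0, "hand": 38}
    - {"rx": -0.18, "ry": 0, "rz": 0, "x": -0.12, "y": 0, "z": 0, "hand": 38}
    - {"rx": -0.06, "ry": 0, "rz": 0, "x": -0.1, "y": 0, "z": 0, "hand": 38}

```text
time_s: 12.05
eef_pos: [631.3, 107.4, 112.5]
ee_rot: [0.195, 0.68, 0.196, -0.679]
force: [0.3, 3.0, 5.0]
grip_width: 0.508
```

```bash
python3 st.py;  python3 - <<'E'
from h import *
import pickle
pickle.dump(sense(),open('w8.pkl','wb'))
i=capture('wrist');im=cv2.convertScaleAbs(cv2.cvtColor(i,cv2.COLOR_RGB2BGR),alpha=2);cv2.imwrite('pics/w8.png',im)
E
python3 st.py
```

```text
12.05 pos [631.3  107.44 112.48] j [-0.0147  0.6685  1.2663  0.0017  1.2066  0.9947] F [0.26 2.98 4.99] M [ 0.411 -0.155 -0.081] Ft [-4.99 -2.39 -1.81] tau6 0.053 w 0.5078 yaw -1.01
12.1 pos [631.31 107.43 112.53] j [-0.0147  0.6684  1.2663  0.0017  1.2066  0.9932] F [0.3  1.98 6.04] M [ 0.433 -0.064  0.034] Ft [-6.04 -1.53 -1.31] tau6 -0.05 w 0.5051 yaw -1.0085
```

View pics/w8.png

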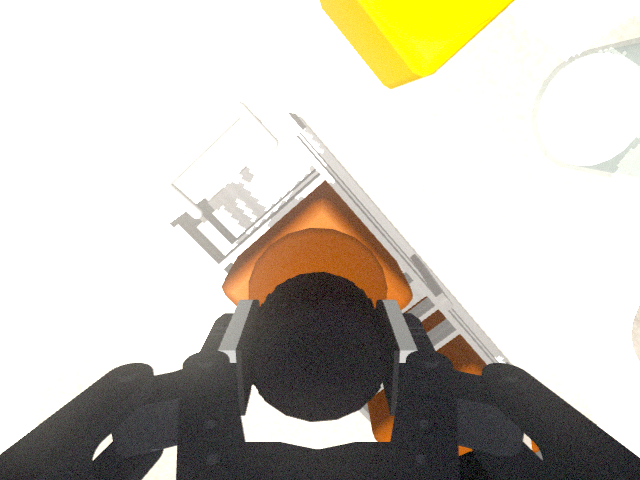

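View pics/w7.png

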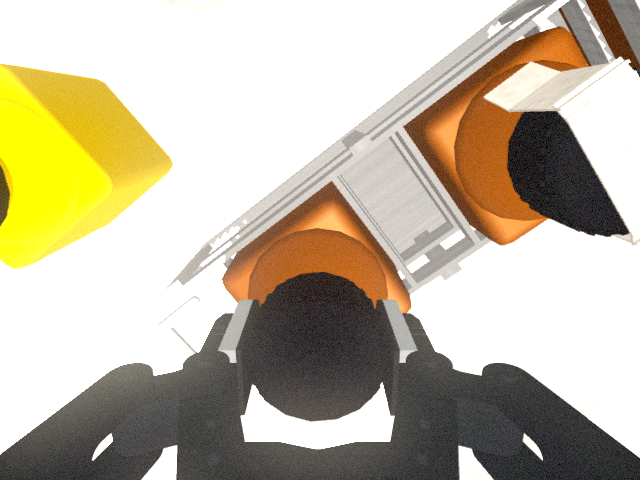

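Run:
```python
import cv2,numpy as np
o=[cv2.resize(cv2.imread(f'pics/{n}.png')[170:310,210:425],None,fx=3.6,fy=2.1*3.6/3.6*1.0 if 0 else 3.6,interpolation=cv2.INTER_CUBIC) for n in('w7','w8')]
for n,x in zip(('w7c','w8c'),o): cv2.imwrite(f'pics/{n}.png',x[:,:780])
```

```text
(no output)
```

View pics/w7c.png

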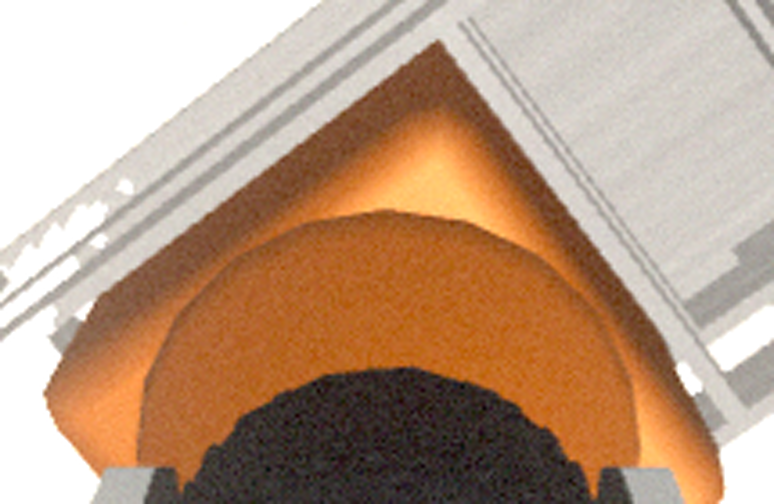

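View pics/w8c.png

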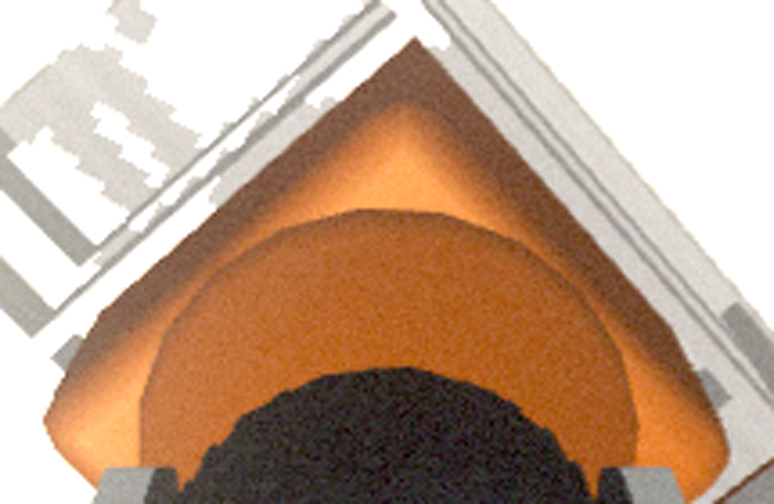

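Run:
```python
from h import *
import pickle
for n in('w6','w7','w8'):
    im=cv2.imread(f'pics/{n}.png');s=pickle.load(open(('w7' if n=='w6' else n)+'.pkl','rb'))
    hsv=cv2.cvtColor(cv2.GaussianBlur(im,(3,3),0),cv2.COLOR_BGR2HSV)
    m=((hsv[...,0]<20)&(hsv[...,1]>110)&(hsv[...,2]>70)).astype(np.uint8)
    m[:, :200]=0;m[:,440:]=0;m[:265]=0;m[320:]=0
    nl,lab,st,_=cv2.connectedComponentsWithStats(m)
    # left edge, right edge per row
    L=[];Rr=[]
    for r in range(268,306):
        c=np.where(m[r,:])[0]
        c=c[(c>210)&(c<425)]
        if len(c): L.append((c.min(),r));Rr.append((c.max(),r))
    L=np.array(L);Rr=np.array(Rr)
    print(n,'L',L[:,0].tolist(),'R',Rr[:,0].tolist())
```

```text
w6 L [231, 230, 230, 229, 229, 228, 227, 227, 226, 226, 225, 225, 224, 224, 224, 223, 223, 223, 223, 224, 224, 225, 225, 226, 226, 227, 229, 229, 231, 232, 232, 233, 234, 235, 259, 259, 259, 373] R [397, 398, 398, 399, 399, 400, 401, 402, 402, 403, 403, 404, 404, 405, 405, 406, 406, 407, 407, 408, 408, 408, 409, 409, 409, 410, 410, 410, 410, 411, 411, 411, 410, 376, 376, 376, 376, 376]
w7 L [231, 230, 228, 227, 227, 226, 225, 225, 225, 224, 224, 223, 223, 224, 224, 224, 225, 225, 225, 226, 226, 227, 228, 229, 230, 231, 231, 232, 233, 234, 235, 235, 236, 237, 259, 259, 259, 259] R [394, 395, 395, 396, 396, 396, 397, 397, 398, 398, 399, 399, 400, 401, 401, 402, 402, 403, 404, 404, 404, 405, 405, 406, 406, 407, 408, 408, 408, 408, 408, 409, 409, 409, 409, 410, 410, 410]
w8 L [238, 237, 235, 235, 234, 233, 232, 231, 230, 229, 228, 227, 226, 226, 225, 225, 224, 224, 223, 223, 223, 224, 224, 225, 225, 226, 226, 227, 228, 229, 230, 231, 232, 233, 234, 235, 236, 259] R [398, 399, 399, 400, 401, 401, 402, 403, 403, 404, 404, 405, 405, 406, 406, 407, 407, 408, 408, 409, 409, 410, 410, 410, 411, 411, 411, 411, 411, 411, 411, 411, 410, 409, 408, 408, 407, 406]
```

>>> jog_arm:
  increments:
    - {"rx": -0.045, "ry": 0, "rz": 0, "x": -0.03, "y": 0, "z": 0, "hand": 38}
    - {"rx": 0, "ry": 0, "rz": 0, "x": 0, "y": 0, "z": 0, "hand": 38}
    - {"rx": 0, "ry": 0, "rz": 0, "x": 0, "y": 0, "z": 0, "hand": 38}

```text
time_s: 12.48
eef_pos: [631.3, 107.4, 112.6]
ee_rot: [0.209, 0.675, 0.21, -0.675]
force: [0.8, 2.9, 4.5]
grip_width: 0.502
```

```bash
python3 st.py;  python3 - <<'E'
from h import *
f=lambda n:cv2.convertScaleAbs(cv2.cvtColor(capture(n),cv2.COLOR_RGB2BGR),alpha=2)
im=f('wrist');cv2.imwrite('pics/w9.png',im);cv2.imwrite('pics/s9.png',f('scene'));cv2.imwrite('pics/t9.png',f('top'))
hsv=cv2.cvtColor(cv2.GaussianBlur(im,(3,3),0),cv2.COLOR_BGR2HSV)
m=((hsv[...,0]<20)&(hsv[...,1]>110)&(hsv[...,2]>70))
print([int(np.where(m[r,210:425])[0].min()+210) for r in range(275,306)])
E
python3 st.py
```

```text
12.475 pos [631.31 107.44 112.56] j [-0.0147  0.6684  1.2662  0.0016  1.2067  0.9528] F [0.84 2.95 4.47] M [ 0.422 -0.085  0.064] Ft [-4.46 -1.96 -2.37] tau6 0.051 w 0.502 yaw -0.9681
[228, 227, 226, 226, 225, 225, 224, 224, 223, 223, 223, 224, 224, 225, 225, 226, 226, 227, 228, 229, 230, 231, 232, 233, 234, 234, 235, 237, 259, 259, 259]
12.625 pos [631.32 107.43 112.55] j [-0.0147  0.6684  1.2662  0.0016  1.2067  0.9529] F [0.72 2.66 5.77] M [ 0.434 -0.089  0.097] Ft [-5.76 -1.78 -2.11] tau6 0.055 w 0.5056 yaw -0.9681
```

View pics/s9.png

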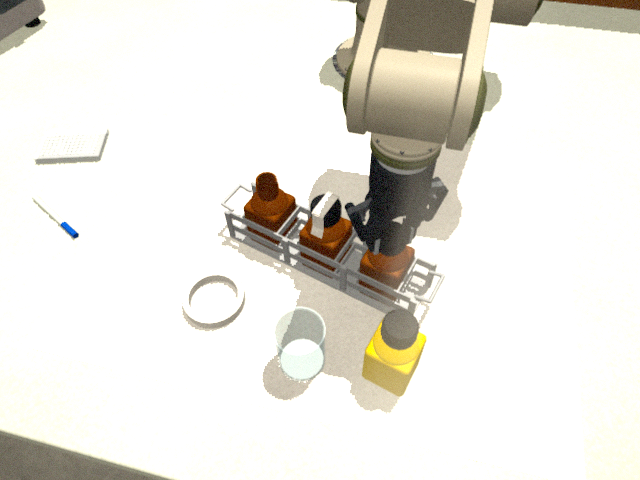

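View pics/w9.png

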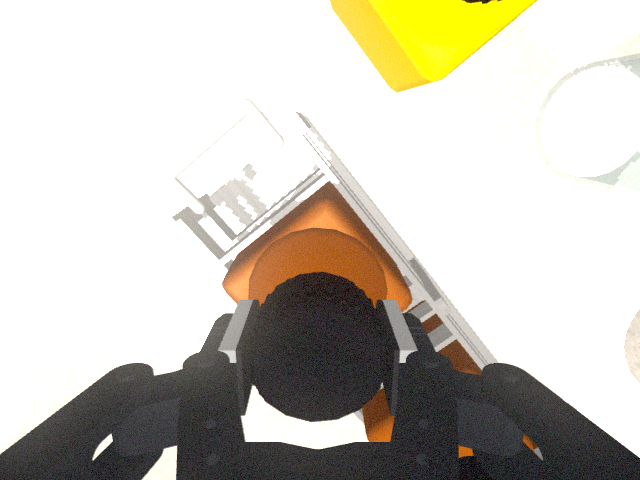

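View pics/t9.png

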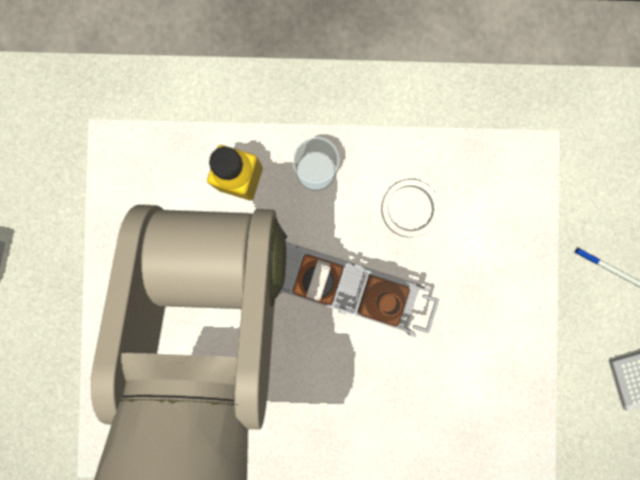

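```bash
python3 -c "
from rig import finish_job
print(finish_job())"; python3 st.py
```

```text
the job is handed in; nothing more can be done
None
the job is handed in; nothing more can be done
```

The cap is screwed down to its stop, backed off about a quarter turn, and the fingers are still gripping it at 30 N for taping. The job is handed in; it reports no verdict, and my status read after it was refused.

- **Tightening:** I turned the untaped cap on the amber bottle about 5.3 rad clockwise in one grip. It bottomed out, shown by the torque jumping from about 0.07 to 0.95 N m and then levelling off as the fingers slipped slightly.
- **Backing off:** I found the angle where the stop torque fell to zero and backed off 1.61 rad from there. That includes an allowance because the bottle turned in its well, about 0.055 rad in the wrist images. The cap should sit at about 1.56 rad on the thread, against a target of 1.571, good to about 0.02–0.03 rad.
- **Final checks:** The grip width is 43 mm, which fits the 44 mm cap. The hand is pressing down with about 5 N, so the bottle stays in its well. In the last scene and top pictures, the two other bottles, the beaker, the tape roll and the yellow look-alike look unmoved.
- **Disagreements:** The first two-camera estimate put the cap top at 141 mm, while the wrist camera gave 145 mm, which fits a cap only started on its thread. At rest, the last twist readings were slightly positive (0.06 to 0.10 N m), where backing off should leave them negative. I put that down to the hand settling against thread drag, worth about 0.005 rad.

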